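# Start the air sampler and hold it up for a mould sample

## Task

Take an air sample for the mould check: on the air sampler in its dock press the red power key, then the yellow volume key, then the green start key, one at a time and each right down, without pressing the black key. Then take the sampler by its carrying handle, keeping off the perforated metal head, lift it at least 12 cm clear of the table and keep it steady and level in the air for three seconds with its keys all up and nothing else carrying it; finish while still holding it there. Never tip it, and leave the books, the document box and the dishes where they are.

Things in the scene. Friction and masses are not known exactly. Their poses are not given: they have to be found in the camera images.
- sampler: portable mould-spore air sampler standing in the dock: white plastic case 200 (x) x 116 (y) x 68 mm tall, about 0.8 kg, loose. Origin: centre of its underside (feet). z up through the case, +x towards the round metal head, -x towards the row of keys. The centre of mass lies beneath the middle of the carrying handle.
- handle: carrying handle of the sampler, rigidly fixed to it: a straight grip bar along the sampler's y, 18 x 18 mm in section, 88 mm free between its two posts, black rubber in the middle; free space of 48 mm below it to the case and 28 mm to the level of the head's top. This origin coincides with the sampler's origin; use handle_grip for the bar.
- handle_grip (a point): centre of the grip bar (in the sampler's frame 18 mm to -x of the origin and 125 mm above its underside); axes as the sampler's.
- head: perforated round aluminium sampling head, 95 mm across, rigidly fixed on the +x half of the case, top 88 mm above the sampler's underside; not to be touched. Origin coincides with the sampler's origin.
- head_top (a point): centre of the head's top face (in the sampler's frame 48.5 mm to +x of the origin, 88 mm above the underside).
- dock: black charging dock, fixed to the table: tray 236 x 150 mm, floor 12 mm and rim 22 mm above the table, 3 mm clearance round the sampler, nothing latches. Origin: centre of its underside on the table; axes parallel to the sampler's at the start.
- ledger: large old ledger lying flat beside the dock, 270 x 190 x 70 mm, 2.2 kg, dark boards with tan spine and corners; leave alone. Origin: centre of its underside.
- small_book: small black book, 160 x 105 x 22 mm, lying on the ledger; leave alone. Origin: centre of its underside.
- doc_box: grey cardboard document box lying on the other side of the dock, 270 x 190 x 81 mm, 1.6 kg; leave alone. Origin: centre of its underside.
- dishes: stack of three spare white lidded culture dishes, 90 mm across, 47 mm tall, standing on the document box; leave alone. Origin: centre of its underside.
- key_power (a joint): travel of the red power key: 0 up, 0.004 m fully down; about 1.4 N starts it, 4.2 N takes it fully down, it springs back.
- key_power_top (a point): centre of the top of the red power key, 17 mm in diameter, pressed straight down, standing 8 mm proud of the panel, 77.5 mm above the sampler's underside; in the sampler's frame 76 mm to -x and 42 mm to +y of the origin. Keys stand 28 mm apart in a row.
- key_volume (a joint): travel of the yellow volume key: 0 up, 0.004 m fully down; about 1.4 N starts it, 4.2 N takes it fully down, it springs back.
- key_volume_top (a point): centre of the top of the yellow volume key, 17 mm in diameter, pressed straight down, standing 8 mm proud of the panel, 77.5 mm above the sampler's underside; in the sampler's frame 76 mm to -x and 14 mm to +y of the origin. Keys stand 28 mm apart in a row.
- key_menu (a joint): travel of the black menu key (leave alone): 0 up, 0.004 m fully down; about 1.4 N starts it, 4.2 N takes it fully down, it springs back.
- key_menu_top (a point): centre of the top of the black menu key (leave alone), 17 mm in diameter, pressed straight down, standing 8 mm proud of the panel, 77.5 mm above the sampler's underside; in the sampler's frame 76 mm to -x and 14 mm to -y of the origin. Keys stand 28 mm apart in a row.
- key_start (a joint): travel of the green start key: 0 up, 0.004 m fully down; about 1.4 N starts it, 4.2 N takes it fully down, it springs back.
- key_start_top (a point): centre of the top of the green start key, 17 mm in diameter, pressed straight down, standing 8 mm proud of the panel, 77.5 mm above the sampler's underside; in the sampler's frame 76 mm to -x and 42 mm to -y of the origin. Keys stand 28 mm apart in a row.
There are look-alikes about, which are no part of the job. What is shaped like the sampler but pink or purple is not meant.

How it is judged:
On the way, in this order (a step that is already met when the one before it is completed fails the run):
1. the red power key alone is pressed right down (value of joint key_power above 0.003 m and value of joint each of key_volume, key_menu, key_start below 0.0015 m), for 0.05 s.
2. then the yellow volume key alone is pressed right down (value of joint key_volume above 0.003 m and value of joint each of key_power, key_menu, key_start below 0.0015 m), for 0.05 s.
3. then the green start key alone is pressed right down (value of joint key_start above 0.003 m and value of joint each of key_power, key_volume, key_menu below 0.0015 m), for 0.05 s.
4. the sampler is held by its handle clear of the table, steady and level, for three seconds (height (world z) of sampler above 0.115 m and angle between sampler's own z axis and vertical below 0.12 rad and linear speed of sampler below 0.03 m/s and angular speed of sampler below 0.2 rad/s and contact force between handle and the fingers above 3 N and value of joint each of key_power, key_volume, key_menu, key_start below 0.0015 m and contact force between sampler and dock below 0.3 N and contact force between sampler and ledger below 0.3 N and contact force between sampler and small_book below 0.3 N and contact force between sampler and doc_box below 0.3 N and contact force between sampler and dishes below 0.3 N), for 2.5 s.
At the end, for the whole second after the job is handed in: The sampler hangs in the fingers by its handle (more than 3 N between them), its underside more than 115 mm above the table, level within 0.12 rad, still (under 0.03 m/s and 0.2 rad/s), all four keys up (under 1.5 mm), touching neither the dock nor any of the books, box or dishes (all of step 4); the arm keeps its last pose, push and grip.
It fails at once if the black menu key is pressed (value of joint key_menu above 0.002 m).
It fails at once if the perforated sampling head is touched (over 1 N) (contact force between head and anything else above 1 N).
It fails at once if the sampler is tipped more than 0.3 rad (angle between sampler's own z axis and vertical above 0.3 rad).
It fails at once if a book, the document box or the dishes are moved more than 2 cm (distance of any of ledger, small_book, doc_box, dishes from where it was at the start of the episode above 0.02 m).
It also fails if it takes over 61 s, if anything falls off the work surface, if the arm or the gripper's body presses on something with over 40 N, if the wrist force passes 120 N, or if a joint passes its speed limit or range.

## Robot

A 6-joint arm with a two-finger parallel gripper is mounted at the origin on the work surface. World frame = base frame: x ahead of the robot, y to its left, z up, the work surface at z = 0. Lengths are in m, angles in rad, forces in N, time in s.
With the tool pointing down it reaches from about 0.275 to 0.75 m from the base axis. Payload 10.2 kg.
Tool frame: the origin (TCP) lies midway between the tips of the shut fingers; the grasp point (between the pads) lies 19 mm behind it (env.hold_point_z is the distance from the TCP to the grasp point, in m); x points along the fingers, z is the direction in which the jaws open and shut, and the axes are right-handed (so a half turn about x gives the same grasp; the last joint's range is limited). The gripper opens to 85 mm and grips with 20 to 120 N. Pads are 22 mm wide; open, the fingers measure 114 mm over their backs; the gripper's body (76 mm by 85 mm) begins 54 mm behind the grasp point. The pads swing forward as they close: fully open they stand 13 mm farther back than shut.
Start: joints at [1.064, 0.313, 1.498, -0, 1.331, -0.223], TCP at [0.147, 0.504, 0.231] pointing down, gripper open.
Joint ranges: [-2.94, 2.94], [-0.97, 2.17], [0.19, 2.56], [-1.23, 4.37], [0.02, 3.11], [-2.88, 2.88]. Speed limits (rad/s): [2.39, 2.39, 3.01, 3.14, 3.14, 3.14].

## Interface

Orientations are given as a unit quaternion [x, y, z, w].
In Python, from bench import env, kinematics, monitor, eyes, job gives the robot as it stands. The module is installed in compiled form; this text tells all that it offers. Calls block until the motion is done:
- env.reach(position, orientation): joint-space move of the TCP to a pose.
- env.movel(position, velocity=0.15, frame=None, guard=None): straight line of the TCP; frame=None keeps the orientation; velocity is the mean speed in m/s. With guard (N) it stops when the force on the tool has changed by that much, and returns True; else False.
- env.set_joints(angles): joint-space move.
- env.release() and env.close_gripper(effort=None): open the fingers fully, or close them until they stop; effort is the grip in N (None keeps the last).
- env.hold(seconds).
- kinematics.ik(position, orientation): joint angles nearest the present ones, or None.
- monitor.sense(): the state.
- eyes.grab_frame(name): name is "side" or "top" or "wrist"; returns a dict with "frame" (384x512x3 uint8, red, green, blue), "mtx" (3x3 intrinsics, pixels), "k1" (the pictures are not rectified: a ray, as slopes to the right and down, at radius r is drawn at 1 + k1 r^2 times it, then the intrinsics apply), "view" (4x4, takes a point from world to camera coordinates). Camera axes: x right, y down, z forward; pixel columns grow to the right and rows downward; lengths in m; the calibration is good to about 2 mm. A picture is of the moment at which its call begins. There is no depth.
A pose or a line that the arm cannot do raises env.MotionError and nothing moves.
- job.hand_in(): hands the job in, once; it reports no verdict.
The state is a dict: "clock": time; "joints": joint angles; "qvel": joint speeds; "joint_efforts": joint torques, N m; "position": TCP position; "ee_rot": TCP orientation; "contact_force": force on the tool from outside, world axes, zero at the start; "ft_torque": the same for the moment, N m; "finger_gap": opening from 0.0 (shut) to 1.0 (fully open).
Only numpy, scipy, OpenCV 4.12 (cv2) and the standard library are available. Lean on these libraries where they do the work, as an engineer would, in place of code of your own. Each camera call takes 0.05 s, during which the arm holds its last target. There are 200 camera calls.

## Working session

There is one attempt and no reset: what is moved stays moved. The work goes in short steps, each a Python script; the robot and the scene stay as the last script left them, time stands still between calls to the robot, and variables do not carry over. Pictures are saved under pics/ and viewed, about 8 in all and at most 12, crops included, and the job is handed in when it is done.

```bash
mkdir -p pics
cat > h.py <<'E'
import numpy as np, cv2
from bench import env, kinematics, monitor, eyes, job
def grab(n,save=None):
    f=eyes.grab_frame(n)
    if save: cv2.imwrite(save,f["frame"][:,:,::-1])
    return f
def ray(f,uv):
    K=np.array(f["mtx"]);k=f["k1"];V=np.array(f["view"])
    p=np.linalg.solve(K,[uv[0],uv[1],1.])[:2]; q=p.copy()
    for _ in range(30): q=p/(1+k*(q@q))
    R=V[:3,:3]; return -R.T@V[:3,3], R.T@np.array([q[0],q[1],1.])
def onz(f,uv,z):
    o,d=ray(f,uv); return o+d*(z-o[2])/d[2]
def proj(f,P):
    V=np.array(f["view"]);c=V[:3,:3]@np.array(P)+V[:3,3];q=c[:2]/c[2];q=q*(1+f["k1"]*(q@q))
    return (np.array(f["mtx"])@[q[0],q[1],1])[:2]
E
python3 - <<'E'
from h import *
a=grab("top");b=grab("side")
cv2.imwrite("pics/a.png",a["frame"][:,:,::-1]);cv2.imwrite("pics/b.png",b["frame"][:,:,::-1])
s=monitor.sense();print(s["clock"],s["ee_rot"],s["contact_force"],env.hold_point_z)
for f in(a,b):print(-np.array(f["view"])[:3,:3].T@np.array(f["view"])[:3,3],f["k1"])
E
```

```text
0.1 [-0.42443249  0.56605937  0.424089    0.56531617] [-0.0630919  -0.49090988  0.57015718] 0.0187
[0.39929814 0.08821419 1.08495339] -0.055112998190078484
[0.17694098 1.21841796 0.83068736] -0.10131548214848088
```

View pics/a.png

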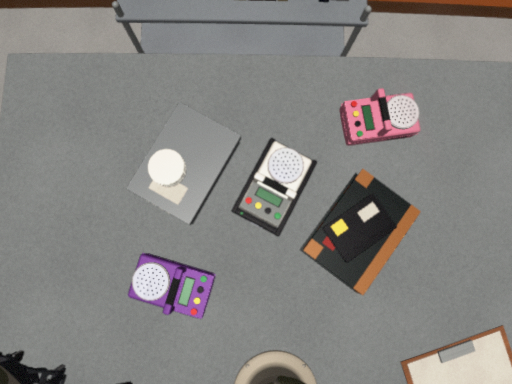

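View pics/b.png

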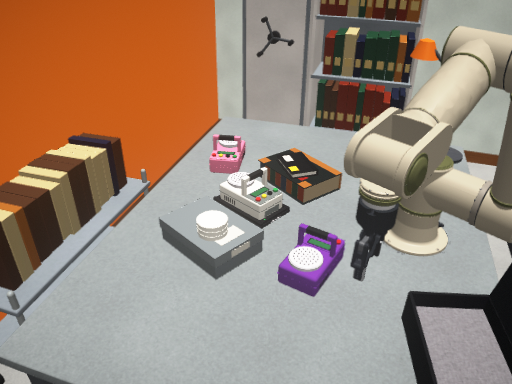

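The top view shows the white sampler in its dock at about (275,185). Its head is at (286,165), and the keys run red (249,200), yellow (258,206), black (267,210), green (278,216). The pink and purple look-alikes are well away. Next I'll measure the keys by colour.

```bash
cat >> h.py <<'E'
from scipy.spatial.transform import Rotation as Ro
HSV={'r':[((0,120,80),(8,255,255)),((172,120,80),(180,255,255))],'y':[((22,120,120),(35,255,255))],'g':[((45,110,60),(85,255,255))]}
def blobs(f,c,win,amin):
    im=cv2.cvtColor(np.ascontiguousarray(f["frame"]),cv2.COLOR_RGB2HSV)
    m=sum(cv2.inRange(im,np.array(l),np.array(h)) for l,h in HSV[c])
    x0,y0,x1,y1=win; w=np.zeros_like(m); w[y0:y1,x0:x1]=m[y0:y1,x0:x1]
    n,_,st,ce=cv2.connectedComponentsWithStats(w)
    return [(st[i,4],ce[i]) for i in range(1,n) if st[i,4]>=amin]
LOC={'r':(-.076,.042),'y':(-.076,.014),'g':(-.076,-.042)}
def fit(pts):
    """pts {key:xy}; rigid 2D fit -> origin xy, yaw"""
    L=np.array([LOC[k] for k in pts]);W=np.array([pts[k][:2] for k in pts])
    l=(L-L.mean(0))@[1,1j];w=(W-W.mean(0))@[1,1j]
    yaw=np.angle((np.conj(l)*w).sum());R=np.array([[np.cos(yaw),-np.sin(yaw)],[np.sin(yaw),np.cos(yaw)]])
    o=W.mean(0)-R@L.mean(0); return o,yaw,R,np.linalg.norm(W-(L@R.T+o),axis=1)
E
python3 - <<'E'
from h import *
f=grab("top")
P={}
for c in 'ryg':
    b=blobs(f,c,(235,190,292,232),3)
    for a,ce in b: print(c,a,ce,onz(f,ce,.0885))
print(monitor.sense()["clock"])
R=Ro.from_quat(monitor.sense()["ee_rot"]).as_matrix();print(R.round(3))
f=grab("wrist","pics/w0.png");print("cam in tool",R.T@(-np.array(f["view"])[:3,:3].T@np.array(f["view"])[:3,3]-monitor.sense()["position"]), (R.T@np.array(f["view"])[:3,:3].T).round(2))
E
```

```text
r 31 [248.32258065 199.90322581] [0.50507776 0.07643592 0.0885    ]
y 26 [257.69230769 205.11538462] [0.49191868 0.05237777 0.0885    ]
g 3 [241.33333333 212.66666667] [0.47222799 0.0939585  0.0885    ]
g 23 [277.08695652 215.2173913 ] [0.46651596 0.00274795 0.0885    ]
0.15
[[-0.    -0.96   0.28 ]
 [-0.001  0.28   0.96 ]
 [-1.     0.    -0.001]]
cam in tool [-0.14278829  0.07174647  0.00066509] [[-0.   -0.28  0.96]
 [ 0.   -0.96 -0.28]
 [ 1.    0.    0.  ]]
```

```bash
cat >> h.py <<'E'
def quat(yaw,sg=1):
    z=sg*np.array([np.cos(yaw),np.sin(yaw),0]);x=np.array([0,0,-1.]);return Ro.from_matrix(np.c_[x,np.cross(z,x),z]).as_quat()
E
python3 - <<'E'
from h import *
P={'r':[.50508,.07644],'y':[.49192,.05238],'g':[.46652,.00275]}
o,yaw,R,res=fit(P);print(o,yaw,res)
k=R@[-.076,0]+o
sol={}
for sg in(1,-1):
    q=quat(yaw,sg); ty=sg*R[:,1]
    p=np.r_[k-ty*.0717,.24]; j=kinematics.ik(p,q); print(sg,p,j, kinematics.ik(np.r_[R@[-.018,0]+o,.30],q)); sol[sg]=(p,q,j)
sg=1 if sol[-1][2] is None or (sol[1][2] is not None and abs(sol[1][2][5])<abs(sol[-1][2][5])) else -1
p,q,_=sol[sg];print("sg",sg)
env.reach(p,q);env.close_gripper(40)
f=grab("wrist","pics/w1.png");s=monitor.sense();print(s["clock"],s["position"],s["finger_gap"])
for c in 'ryg':
    for a,ce in blobs(f,c,(0,0,512,384),60): print(c,a,ce,onz(f,ce,.0895))
E
```

```text
[0.55306555 0.00457047] -0.4807920104383138 [0.00051813 0.00034278 0.00037609]
1 [ 0.45252183 -0.02385223  0.24      ] [-3.12213161e-01  1.46300290e-01  1.68538518e+00 -4.44089210e-16
  1.30990718e+00  1.68578850e-01] [-1.94191657e-01  3.01778089e-01  1.33485291e+00 -4.44089210e-16
  1.50496165e+00  2.86600353e-01]
-1 [0.51884168 0.10329036 0.24      ] [-2.51399519e-02  3.15441779e-01  1.47124076e+00 -4.44089210e-16
  1.35491012e+00 -2.68594060e+00] [-0.19419166  0.30177809  1.33485291  0.          1.50496165 -2.8549923 ]
sg 1
3.2 [ 0.45252009 -0.02387895  0.2400176 ] -0.0015597989466612304
r 241 [258.53526971  63.        ] [0.50429086 0.07703768 0.0895    ]
y 226 [258.5         93.07079646] [0.49147141 0.05244461 0.0895    ]
g 347 [ 6.1556196  25.67723343] [0.30937649 0.21282886 0.0895    ]
g 242 [31.31404959 55.73140496] [0.31274151 0.18266522 0.0895    ]
g 176 [258.5 148.5] [0.46575781 0.00296768 0.0895    ]
g 97 [507.21649485 225.35051546] [ 0.67613784 -0.20590684  0.0895    ]
```

View pics/w1.png

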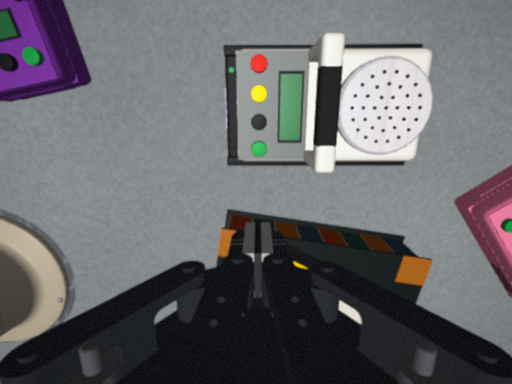

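The wrist view agrees with the top view within about 1 mm. The key column lies at u=258.5, with red at v=63, yellow 93, black 122 and green 148. I'll press red and check it first.

```bash
cat >> h.py <<'E'
PK={'r':[.50429,.07704],'y':[.49147,.05244],'g':[.46576,.00297]}
O,YAW,RR,RES=fit(PK)
def press(c):
    q=quat(YAW); k=RR@(np.array(LOC[c])+[-.002,0])+O
    env.movel([*k,.112],.15,frame=q)
    env.movel([*k,.094],.05)
    hit=env.movel([*k,.083],.01,guard=7); env.hold(.25)
    s=monitor.sense(); print(c,hit,s["position"],np.round(s["contact_force"],1),s["clock"])
    env.movel([*k,.112],.08); s=monitor.sense(); print(np.round(s["contact_force"],1))
E
python3 - <<'E'
from h import *
print(O,YAW,RES)
k=RR@np.array(LOC['r'])+O
env.movel([*k,.2],.15,frame=quat(YAW))
print(monitor.sense()["contact_force"])
press('r')
E
```

```text
[0.55244526 0.0049409 ] -0.47961035390169426 [2.56106374e-04 1.39662391e-05 2.52018596e-04]
[-0.51566345  0.51228825  0.62673417]
r True [0.50269602 0.07819435 0.08550473] [-1.3 -1.3  5.3] 6.4833
[0.1 0.2 0.2]
```

The red key went the full 4 mm (tip at z=0.0855, 5.3 N) and was released. Yellow and green next.

Run:
```python
from h import *
press('y')
k=RR@np.array(LOC['y'])+O
env.movel([*k,.125],.1)
press('g')
k=RR@np.array(LOC['g'])+O
env.movel([*k,.24],.15)
# look for sampler again from above, handle centred
h=RR@[-.018,0]+O
env.movel([*(h-RR[:,1]*.1),.27],.2,frame=quat(YAW)); env.release()
f=grab("wrist","pics/w2.png");print(monitor.sense()["clock"])
for c in 'ryg':
    for a,ce in blobs(f,c,(100,0,400,300),60): print(c,a,ce,onz(f,ce,.0895))
```

```text
y True [0.48976565 0.05335102 0.08548874] [-1.6 -0.1  6.7] 8.9
[ 0.2 -0.5 -1.3]
g True [0.46395204 0.00362405 0.0854922 ] [-1.3 -0.1  6.4] 11.8
[-0.2  0.  -0.3]
14.7
r 222 [204.51801802  38.1981982 ] [0.50458565 0.07666684 0.0895    ]
r 327 [215.66360856 233.95107034] [ 0.40247932 -0.12434987  0.0895    ]
y 207 [205.80676329  67.06763285] [0.49157237 0.05201011 0.0895    ]
y 653 [250.36447167 242.85451761] [ 0.43610529 -0.15605267  0.0895    ]
g 158 [208.47468354 120.15822785] [0.46593   0.0025879 0.0895   ]
```

View pics/w2.png

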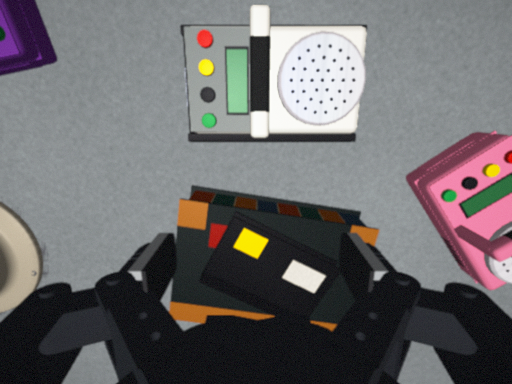

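The w2 view shows all four keys up and the sampler unmoved within 0.5 mm. The bar is at about (259,72). Now the handle grasp, followed by a small lift.

Run:
```python
from h import *
h=RR@[-.018,0]+O
env.movel([*h,.25],.15,frame=quat(YAW))
env.movel([*h,.1175],.08,guard=10)
env.close_gripper(70)
s=monitor.sense();print(s["position"],s["finger_gap"],np.round(s["contact_force"],1),s["clock"])
env.movel([*h,.15],.04,guard=25)
env.hold(.3)
s=monitor.sense();print(s["position"],s["finger_gap"],np.round(s["contact_force"],1),np.round(s["ft_torque"],2),s["clock"])
grab("side","pics/s1.png")
```

```text
[0.53703117 0.01303499 0.11772487] 0.1942461011361092 [ 3.7 -0.8 -0.8] 17.9667
[0.5364366 0.013237  0.1498878] 0.20172532221695794 [ 0.3 -0.5 -8.3] [ 0.03  0.02 -0.03] 19.2333
```

View pics/s1.png

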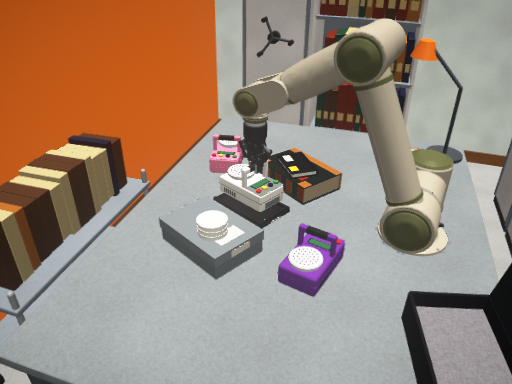

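The sampler hangs level above the dock at about (250,187). The wrist carries 8.3 N (about 0.8 kg) with hardly any moment. I'll lift to final height and hold.

Run:
```python
from h import *
h=RR@[-.018,0]+O
env.movel([*h,.275],.06)
env.hold(3.5)
s=monitor.sense();print(s["position"],s["finger_gap"],np.round(s["contact_force"],1),np.round(s["ft_torque"],2),np.abs(s["qvel"]).max(),s["clock"])
f=grab("side");cv2.imwrite("pics/s2.png",cv2.resize(f["frame"][90:260,150:350,::-1],None,fx=4,fy=3.5,interpolation=cv2.INTER_CUBIC))
```

```text
[0.53646226 0.01324824 0.27501072] 0.19307481598198356 [ 0.8 -0.3 -7.3] [ 0.03 -0.03 -0.01] 0.002003363260473669 25.0167
```

View pics/s2.png

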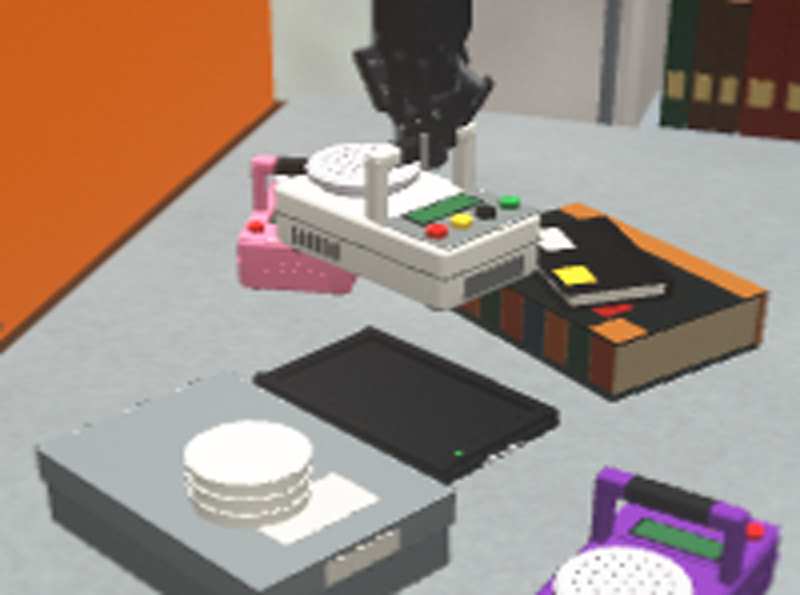

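Level by eye, clear of everything, keys up. I'll do one numeric tilt check: predicted key pixels for a level sampler against the ones seen.

Run:
```python
from h import *
f=grab("side");g=grab("wrist");dz=.275-.1177
for c in 'ryg':
    k=np.r_[RR@np.array(LOC[c])+O-[.0006,-.0002],.0895+dz]
    u=proj(f,k);d=f["view"][2]@np.r_[k,1]
    w=proj(g,k)
    for n,F,u in(("side",f,u),("wrist",g,w)):
        x,y=u.astype(int)
        b=blobs(F,c,(max(x-12,0),max(y-12,0),x+12,y+12),4)
        print(c,n,u.round(1),[(int(a),ce.round(1)) for a,ce in b],"depth",round(float(d),2))
```

```text
r side [258.1 154.8] [(19, array([258.6, 155.5]))] depth 1.32
r wrist [166.6 156.2] [(526, array([165.8, 155.5]))] depth 1.32
y side [264.4 152. ] [(19, array([264.9, 152.6]))] depth 1.33
y wrist [170.5 198.8] [(481, array([169.4, 198.1]))] depth 1.33
g side [276.3 146.6] [(12, array([265.3, 147.2])), (14, array([277. , 147.4]))] depth 1.37
g wrist [177.2 273.9] [(8, array([184. , 267.5]))] depth 1.37
```

```bash
python3 -c "
from h import *
job.hand_in();print(monitor.sense()['clock'])"
```

```text
the job is handed in; nothing more can be done
the job is handed in; nothing more can be done
```

I pressed the red, yellow and green keys in order, then lifted the sampler by its handle. I handed the job in at about 25 s with the sampler still held. No verdict is reported, so these are my own last checks:

- **Keys:** each of the three went down about 4 mm, with 5.3 to 6.7 N read during the hold. The picture after the presses shows all keys up and the sampler shifted by less than 0.5 mm. The black key was not touched.
- **Lift and hold:** the underside is at about 0.17 m, by calculation. I held it for 3.5 s, and it was almost still afterwards. The wrist force in the last reading was 7.3 N, close to the sampler's weight.
- **Level:** the key pixels seen are within about 1 px of those predicted for a level sampler, in both the side and wrist views. That puts the tilt at roughly 0.03 rad. In the wrist view the green key was mostly hidden, so it gave no usable match there.
- **Surroundings:** in the last side view the sampler hangs clear of the dock, books, box and dishes, and they look unmoved. I did not measure their positions.

No check failed.

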